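# Seat the stoppers along a curved vial tray

## Task

Seat the four half-inserted stoppers on the curved vial tray with the fingertips: begin at the vial next to the carrying post and follow the curved row to its other end, gently pressing each stopper fully home before going on to the next. From the first stopper to the last keep the fingertips over the row and no more than about 3 cm above the stoppers. Do not lift or shift the tray, and leave the other things on the table as they are.

Things in the scene. Friction and masses are not known exactly. Their poses are not given: they have to be found in the camera images.
- tray: loose white sector tray, about 1 kg, standing on the table: a curved block 30 mm high and 44 mm wide, bent round an upright axis at a radius of 110 mm (middle line). Four amber vials (22 mm wide, mouths 60 mm above the table) stand fixed in it on the middle line, 40 mm apart, each with a grey stopper half in. Origin on the tray's underside below the middle of the row; z up, x points outward from the centre of the curve, y along the row towards the carrying post
- post_top (a point): top of the carrying post, 72 mm above the table, at one end of the tray, 41 mm from stopper 1: a thin steel rod with a black grip 18 mm wide and 14 mm high. It marks the end of the row to begin at
- arc_center (a point): centre of the tray's curve, at the height of the tray's underside; every stopper's axis lies 110 mm from it, horizontally
- stopper1_top (a point): centre of the top of stopper 1 (1 is next to the post, 4 at the other end): a grey disc 20 mm wide, its top 68 mm above the table when home, 75 to 80 mm at the start
- stopper1 (a joint): how far stopper 1 has gone down, m: 0 to 0.005 at the start, 0.012 is fully home against the vial's mouth. It slides straight down with about 3.5 N of friction and stays where it is left; its rubbery head gives about 0.2 mm per newton, at most 4 mm, and springs back
- stopper2_top (a point): centre of the top of stopper 2 (1 is next to the post, 4 at the other end): a grey disc 20 mm wide, its top 68 mm above the table when home, 75 to 80 mm at the start
- stopper2 (a joint): how far stopper 2 has gone down, m: 0 to 0.005 at the start, 0.012 is fully home against the vial's mouth. It slides straight down with about 3.5 N of friction and stays where it is left; its rubbery head gives about 0.2 mm per newton, at most 4 mm, and springs back
- stopper3_top (a point): centre of the top of stopper 3 (1 is next to the post, 4 at the other end): a grey disc 20 mm wide, its top 68 mm above the table when home, 75 to 80 mm at the start
- stopper3 (a joint): how far stopper 3 has gone down, m: 0 to 0.005 at the start, 0.012 is fully home against the vial's mouth. It slides straight down with about 3.5 N of friction and stays where it is left; its rubbery head gives about 0.2 mm per newton, at most 4 mm, and springs back
- stopper4_top (a point): centre of the top of stopper 4 (1 is next to the post, 4 at the other end): a grey disc 20 mm wide, its top 68 mm above the table when home, 75 to 80 mm at the start
- stopper4 (a joint): how far stopper 4 has gone down, m: 0 to 0.005 at the start, 0.012 is fully home against the vial's mouth. It slides straight down with about 3.5 N of friction and stays where it is left; its rubbery head gives about 0.2 mm per newton, at most 4 mm, and springs back
- vial_a: loose sealed amber vial, 24 mm wide, 50 mm high, flat aluminium cap, standing on the table outside the curve of the tray; origin under its centre; a bystander
- vial_b: loose sealed amber vial like vial_a, standing inside the curve of the tray; a bystander
- bottle: amber bottle, 64 mm wide, 140 mm high; origin under its centre; a bystander
- beaker: open glass beaker, 70 mm wide, 90 mm high; origin under its centre; a bystander
- marker: black marker pen lying on the table, 130 x 14 x 12 mm; origin under its centre; a bystander
Not all that is in view belongs to the job. Leave any red or turquoise look-alike of the tray alone.

How it is judged:
By the outcome, as a careful person would: the job done as asked, in the order asked, and still so for the second after the job is handed in, with the robot touching nothing.
It also fails if it takes over 43 s, if anything falls off the work surface, if the arm or the gripper's body presses on something with over 40 N, if the wrist force passes 120 N, or if a joint passes its speed limit or range.

## Robot

A 6-joint arm with a two-finger parallel gripper is mounted at the origin on the work surface. World frame = base frame: x ahead of the robot, y to its left, z up, the work surface at z = 0. Lengths are in m, angles in rad, forces in N, time in s.
With the tool pointing down it reaches from about 0.425 to 0.95 m from the base axis. Payload 3.5 kg.
Tool frame: the origin (TCP) lies midway between the tips of the shut fingers; the grasp point (between the pads) lies ctrl.grasp_offset behind it (ctrl.grasp_offset is the distance from the TCP to the grasp point, in m); x points along the fingers, y is the direction in which the jaws open and shut, and the axes are right-handed (so a half turn about x gives the same grasp; the last joint's range is limited). The gripper opens to 85 mm and grips with 20 to 120 N. Pads are 22 mm wide; open, the fingers measure 114 mm over their backs; the gripper's body (76 mm by 85 mm) begins 54 mm behind the grasp point. The pads swing forward as they close: fully open they stand 13 mm farther back than shut.
Start: joints at [1.073, 0.286, 1.577, -0, 1.279, -0.15], TCP at [0.23, 0.635, 0.231] pointing down, gripper open.
Joint ranges: [-2.77, 2.77], [-0.9, 2.22], [0.21, 2.48], [-1.53, 4.67], [0.24, 2.81], [-2.84, 2.84]. Speed limits (rad/s): [2.79, 2.79, 3.14, 3.14, 3.14, 3.14].

## Interface

Orientations are given as a unit quaternion [x, y, z, w].
In Python, from plant import readout, read_camera, sign_off, ctrl gives the robot as it stands.
- The arm moves only by the tool drive_tool, never from a script. Its argument "steps" is a list of rows, each a list of 5 numbers: the shift along the tool's x, y, z in cm, then the turn about the tool's x in degrees, then the opening, from 0 (shut) to 1 (fully open). A call has 1 to 10 rows; each row shifts and turns the commanded pose from where the row before left it, along the tool's axes as they then stand; what a row does not reach is not made up. A row lasts 1/10 s, in which the tool goes at most 50 mm and 8.59 degrees, less where a joint would pass 70% of its speed; a pose out of reach is approached as far as the arm can. A call is refused whole if a number of a shift passes 5 or a number of a turn 8.59, either way. A call with a gripper value outside its range is refused whole. The fingers move at their own pace and stop on an object; "force" is the grip in N (left out, the last holds). Time passes only in rows, so rows that do not move let the fingers close. It gives the time, the measured TCP pose, the force and the opening at its end, in the units of the state.
- readout.get_state(): the state, without advancing time (a new reading comes with each control period).
- read_camera(name): name is "scene" or "side" or "wrist"; returns a dict with "frame" (420x560x3 uint8, red, green, blue), "vertical_fov" (degrees; the focal length in pixels is half the picture's height over the tangent of half this angle, whatever the lens; pixels are square), "cx", "cy" (the principal point, pixels), "eye" and "orientation" of the camera in the world. Camera axes: x right, y up, looking along -z (the intrinsics and any distortion apply to the point x, -y, -z); pixel columns grow to the right and rows downward; lengths in m; the calibration is good to about 2 mm. The wrist camera is an equidistant fisheye: a pixel r from the principal point sees the ray r / f radians off the axis. A picture is of the moment at which its call begins. There is no depth.
- sign_off(): hands the job in, once; it reports no verdict.
The state is a dict: "time": time; "qpos": joint angles; "dq": joint speeds; "joint_efforts": joint torques, N m; "eef_pos": TCP position; "tcp_rot": TCP orientation; "contact_force": force on the tool from outside, world axes, zero at the start; "wrist_torque": the same for the moment, N m; "opening": opening from 0.0 (shut) to 1.0 (fully open).
Only numpy, scipy, OpenCV 4.12 (cv2) and the standard library are available. Lean on these libraries where they do the work, as an engineer would, in place of code of your own. Each camera call takes 0.05 s, during which the arm holds its last target. There are 200 camera calls.

## Working session

There is one attempt and no reset: what is moved stays moved. The work goes in short steps, Python scripts to look and compute and a tool call to move; the robot and the scene stay as the last step left them, time stands still between calls to the robot, and variables do not carry over. Pictures are saved under pics/ and viewed, about 8 in all and at most 12, crops included, and the job is handed in when it is done.

Besides the shell and the picture viewer there is one more tool, called by a JSON object that holds its "name" and its "arguments", one argument or row to a line. drive_tool: Moves the arm, as the interface text tells. Its arguments: {"type":"object","properties":{"steps":{"type":"array","items":{"type":"array","items":{"type":"number"}}},"force":{"type":"number"}},"required":["steps"]}

```bash
mkdir -p pics; ls; python3 - <<'E'
from plant import readout, read_camera, ctrl
import cv2,json
s=readout.get_state();print(s);print(ctrl.grasp_offset)
for n in ["scene","side","wrist"]:
    c=read_camera(n);f=c.pop("frame");print(n,c)
    cv2.imwrite(f"pics/{n}0.png",f[:,:,::-1])
E
```

```text
pics
{'time': 0.0, 'qpos': array([ 1.07300598e+00,  2.87189188e-01,  1.57822561e+00,  1.89908376e-05,
        1.27856746e+00, -1.49982734e-01]), 'dq': array([ 1.81408795e-04,  7.68516140e-06, -5.52221985e-04, -7.45517027e-04,
       -4.90751465e-04, -6.44353362e-04]), 'joint_efforts': array([-6.86794592e-04, -4.05977511e+01, -2.92628235e+01, -1.81202149e-04,
        5.71057841e-03, -2.06579458e-06]), 'eef_pos': array([0.22969898, 0.63400329, 0.22990516]), 'tcp_rot': array([ 0.12155263,  0.69671549, -0.12315039,  0.69616555]), 'contact_force': array([-0.49695867,  0.75874076,  0.75116412]), 'wrist_torque': array([ 0.02330317, -0.0217507 ,  0.01544088]), 'opening': 1.0016216905568953}
0.0187
scene {'vertical_fov': 56.94490365571013, 'cx': 276.50311291509496, 'cy': 205.2137790364624, 'eye': array([1.19199794, 0.45343946, 0.84923398]), 'orientation': array([0.19351703, 0.34793491, 0.81095997, 0.42876145])}
side {'vertical_fov': 56.70238965607127, 'cx': 277.9477170341521, 'cy': 209.4317783767036, 'eye': array([ 0.13855611, -0.62149304,  0.77976503]), 'orientation': array([ 0.37712893, -0.10246617, -0.25086727,  0.88562976])}
wrist {'vertical_fov': 65.70646984690485, 'cx': 277.330037371116, 'cy': 208.49778642111366, 'eye': array([0.16256247, 0.6584277 , 0.3720506 ]), 'orientation': array([-0.11581834, -0.08009177,  0.56853719,  0.81051643])}
```

View pics/scene0.png

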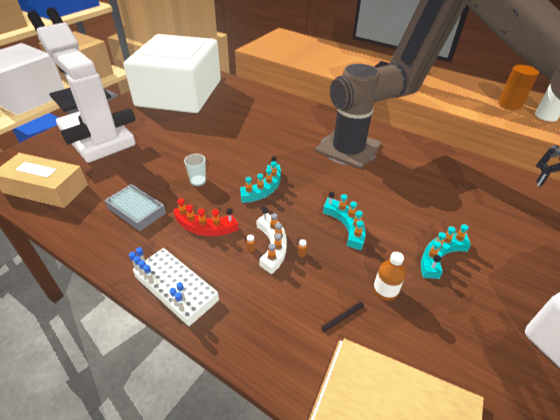

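View pics/wrist0.png

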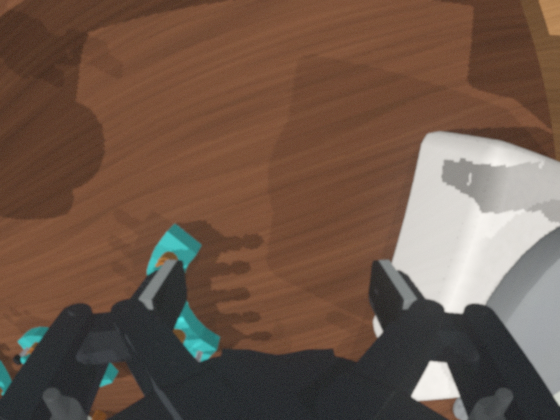

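View pics/side0.png

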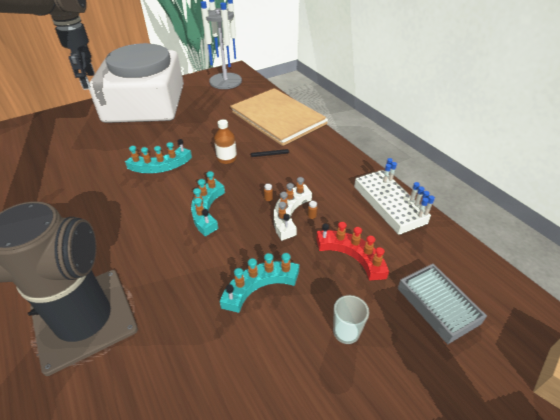

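The white tray is at scene (272,243) and side (293,208), with the post seemingly at side (287,217). I'll enlarge both.

```bash
cat > h.py <<'E'
import numpy as np, cv2
from scipy.spatial.transform import Rotation as R
from plant import readout, read_camera
def rays(c,px):
    px=np.atleast_2d(px).astype(float); f=210/np.tan(np.radians(c["vertical_fov"]/2))
    u=(px[:,0]-c["cx"])/f; v=(px[:,1]-c["cy"])/f
    if c.get("fish"):
        r=np.hypot(u,v)+1e-9; d=np.c_[u/r*np.sin(r),-v/r*np.sin(r),-np.cos(r)]
    else: d=np.c_[u,-v,-np.ones_like(u)]
    return R.from_quat(c["orientation"]).apply(d)
def plane(c,px,z):
    d=rays(c,px); return c["eye"]+d*((z-c["eye"][2])/d[:,2])[:,None]
def proj(c,P):
    f=210/np.tan(np.radians(c["vertical_fov"]/2))
    p=R.from_quat(c["orientation"]).inv().apply(np.atleast_2d(P)-c["eye"]); x,y,z=p[:,0],-p[:,1],-p[:,2]
    if c.get("fish"):
        r=np.hypot(x,y)+1e-9; t=np.arctan2(r,z); return np.c_[x/r*t*f+c["cx"],y/r*t*f+c["cy"]]
    return np.c_[x/z*f+c["cx"],y/z*f+c["cy"]]
def cam(n):
    c=read_camera(n); c["fish"]=n=="wrist"; return c
E
python3 - <<'E'
import cv2,numpy as np
a=cv2.imread("pics/scene0.png")[200:280,235:315]; b=cv2.imread("pics/side0.png")[170:250,255:335]
o=[cv2.resize(i,(400,400),interpolation=cv2.INTER_CUBIC) for i in(a,b)]
cv2.imwrite("pics/crop1.png",np.hstack(o))
E
```

```text
(no output)
```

View pics/crop1.png

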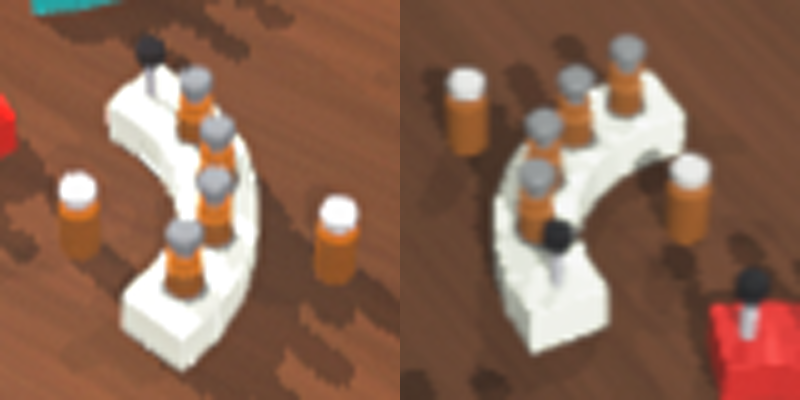

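Post at crop (150,45) left and (557,232) right. Stoppers 1 to 4 follow from it along the row. I'll triangulate and fit the arc.

```bash
python3 - <<'E'
from h import *
from scipy.optimize import least_squares
A=cam("scene");B=cam("side")
a=np.array([[150,46],[196,76],[217,125],[214,177],[184,231]])/5+[235,200]
b=np.array([[157,233],[137,170],[143,120],[176,75],[227,43]])/5+[255,170]
da,db=rays(A,a),rays(B,b)
for i in range(5):
    M=np.c_[da[i],-db[i]];t=np.linalg.lstsq(M,B["eye"]-A["eye"],rcond=None)[0]
    p=A["eye"]+da[i]*t[0];q=B["eye"]+db[i]*t[1];print(i,((p+q)/2).round(4),np.linalg.norm(p-q).round(4))
s=40/110; # arc or chord ~ similar
def pts(x):
    th=x[2]+np.array([1.5*s+41/110,1.5*s,.5*s,-.5*s,-1.5*s])
    h=np.r_[.065,x[3:]]
    return np.c_[x[0]+.11*np.cos(th),x[1]+.11*np.sin(th),h]
f=lambda x:np.r_[(proj(A,pts(x))-a).ravel(),(proj(B,pts(x))-b).ravel()]
for t0 in np.arange(0,6.3,.8):
    r=least_squares(f,[.65,.2,t0,.077,.077,.077,.077]);print(r.cost.round(2),r.x.round(4))
    if r.cost<15: best=r
print(best.fun.reshape(2,5,2).round(1));print(pts(best.x).round(4))
for n,k in((A,[[ 78,190],[340,215]]),): print(plane(n,np.array(k)/5+[235,200],.05))
E
```

```text
0 [ 0.5238 -0.0218  0.066 ] 0.0011
1 [0.5358 0.0181 0.0733] 0.0022
2 [0.5603 0.0498 0.073 ] 0.0006
3 [0.595  0.0707 0.0744] 0.0009
4 [0.6353 0.0791 0.0739] 0.0001
0.73 [ 0.6341 -0.0321  2.1193  0.0733  0.073   0.0744  0.0737]
0.73 [ 0.6341 -0.0321  2.1193  0.0733  0.073   0.0744  0.0737]
0.73 [ 0.6341 -0.0321  2.1193  0.0733  0.073   0.0744  0.0737]
0.73 [ 0.6341 -0.0321  2.1193  0.0733  0.073   0.0744  0.0737]
0.73 [ 0.6341 -0.0321  2.1193  0.0733  0.073   0.0744  0.0737]
0.73 [ 0.6341 -0.0321  2.1193  0.0733  0.073   0.0744  0.0737]
0.73 [ 0.6341 -0.0321  2.1193  0.0733  0.073   0.0744  0.0737]
0.73 [ 0.6341 -0.0321  8.4024  0.0733  0.073   0.0744  0.0737]
[[[-0.   0.6]
  [-0.4  0.3]
  [-0.2  0.1]
  [-0.1 -0. ]
  [-0.1 -0.5]]

 [[-0.1 -0.2]
  [-0.3 -0.3]
  [ 0.  -0.1]
  [-0.2  0. ]
  [-0.2  0.4]]]
[[ 0.5247 -0.0207  0.065 ]
 [ 0.5364  0.0184  0.0733]
 [ 0.5608  0.0498  0.073 ]
 [ 0.5947  0.0706  0.0744]
 [ 0.6338  0.0779  0.0737]]
[[0.6267875  0.00245289 0.05      ]
 [0.55992658 0.13138743 0.05      ]]
```

```bash
cat > go.py <<'E'
import sys
from h import *
T=np.array(eval(sys.argv[1])); s=readout.get_state()
Rm=R.from_quat(s["tcp_rot"]).as_matrix()
print("axes",Rm.T.round(3).tolist(),"t",s["time"],"pos",s["eef_pos"].round(4),"F",s["contact_force"].round(2),"op",round(s["opening"],2))
P=s["eef_pos"]
for t in T.reshape(-1,3): print(t,"shift cm",(Rm.T@(t-P)*100).round(2)); P=t
E
python3 go.py '[[.536,.018,.2],[.5364,.0184,.095]]'
```

```text
axes [[-0.001, -0.001, -1.0], [0.341, 0.94, -0.001], [0.94, -0.341, -0.0]] t 0.25 pos [0.2299 0.6343 0.2307] F [-0.18  0.34 -0.08] op 1.0
[0.536 0.018 0.2  ] shift cm [  3.11 -47.51  49.78]
[0.5364 0.0184 0.095 ] shift cm [10.5   0.06  0.03]
```

{"name": "drive_tool", "arguments": {
  "steps": [
    [0, -1, 1, 0, 0],
    [0, -2.5, 2.5, 0, 0],
    [0, -2.5, 2.6, 0, 0],
    [0, -2.5, 2.6, 0, 0],
    [0, -2.5, 2.6, 0, 0],
    [0, -2.5, 2.6, 0, 0],
    [0, -2.5, 2.6, 0, 0],
    [0, -2.5, 2.6, 0, 0],
    [0, -2.5, 2.6, 0, 0],
    [0, -2.5, 2.6, 0, 0]
  ],
  "force": 30
}}

```text
time: 1.25
eef_pos: [0.3786, 0.3287, 0.2314]
tcp_rot: [0.122, 0.696, -0.122, 0.697]
contact_force: [0.7, -0.2, -0.4]
opening: 0.001
```

{"name": "drive_tool", "arguments": {
  "steps": [
    [0, -2.5, 2.6, 0, 0],
    [0, -2.5, 2.6, 0, 0],
    [0, -2.5, 2.6, 0, 0],
    [0, -2.5, 2.6, 0, 0],
    [0, -2.5, 2.6, 0, 0],
    [0, -2.5, 2.6, 0, 0],
    [0, -2.5, 2.6, 0, 0],
    [0, -2.5, 2.6, 0, 0],
    [0, -2, 2, 0, 0],
    [0, 0, 0, 0, 0]
  ]
}}

```text
time: 2.25
eef_pos: [0.5183, 0.043, 0.2314]
tcp_rot: [0.124, 0.696, -0.124, 0.696]
contact_force: [0.3, -0.2, -0.1]
opening: -0.0
```

```bash
python3 go.py '[[.536,.018,.14],[.5364,.0184,.095]]'
```

```text
axes [[0.0, -0.001, -1.0], [0.345, 0.939, -0.001], [0.939, -0.345, 0.001]] t 2.25 pos [0.5183 0.043  0.2314] F [ 0.29 -0.24 -0.06] op -0.0
[0.536 0.018 0.14 ] shift cm [ 9.14 -1.73  2.51]
[0.5364 0.0184 0.095 ] shift cm [4.5  0.06 0.02]
```

{"name": "drive_tool", "arguments": {
  "steps": [
    [1.5, -0.9, 1.2, 0, 0],
    [2.5, -0.8, 1.3, 0, 0],
    [2.5, 0, 0, 0, 0],
    [2.0, 0, 0, 0, 0],
    [1.0, 0, 0, 0, 0],
    [0, 0, 0, 0, 0],
    [0, 0, 0, 0, 0]
  ]
}}

```text
time: 2.95
eef_pos: [0.5357, 0.022, 0.1372]
tcp_rot: [0.122, 0.696, -0.122, 0.697]
contact_force: [0.3, 0.9, -0.1]
opening: -0.004
```

```bash
python3 go.py '[[.5364,.0184,.11]]'; python3 - <<'E'
from h import *
c=cam("wrist");A=cam("scene");B=cam("side")
P=[[.5364,.0184,.076],[.5608,.0498,.076],[.5947,.0706,.077],[.6338,.0779,.077],[.5247,-.0207,.072]]
for n,k in(("w",c),("a",A),("b",B)):
    f=k["frame"][:,:,::-1].copy(); p=proj(k,P); print(n,p.round(0).tolist())
    cv2.imwrite(f"pics/{n}1.png",f)
w=cv2.imread("pics/w1.png"); a=cv2.imread("pics/a1.png")[170:290,225:345]; b=cv2.imread("pics/b1.png")[130:250,235:355]
r=np.vstack([cv2.resize(i,(300,300),interpolation=cv2.INTER_CUBIC) for i in(a,b)])
w=cv2.copyMakeBorder(w[:, 30:530],0,180,0,0,cv2.BORDER_CONSTANT)
cv2.imwrite("pics/m1.png",np.hstack([w,r]))
E
```

```text
axes [[0.001, -0.0, -1.0], [0.34, 0.94, 0.0], [0.94, -0.34, 0.001]] t 2.95 pos [0.5357 0.022  0.1372] F [ 0.32  0.94 -0.06] op -0.0
[0.5364 0.0184 0.11  ] shift cm [ 2.72 -0.32  0.18]
w [[273.0, 229.0], [328.0, 246.0], [369.0, 277.0], [388.0, 314.0], [214.0, 230.0]]
a [[274.0, 215.0], [278.0, 224.0], [278.0, 235.0], [272.0, 245.0], [265.0, 208.0]]
b [[282.0, 203.0], [284.0, 193.0], [290.0, 184.0], [300.0, 178.0], [286.0, 215.0]]
```

View pics/m1.png

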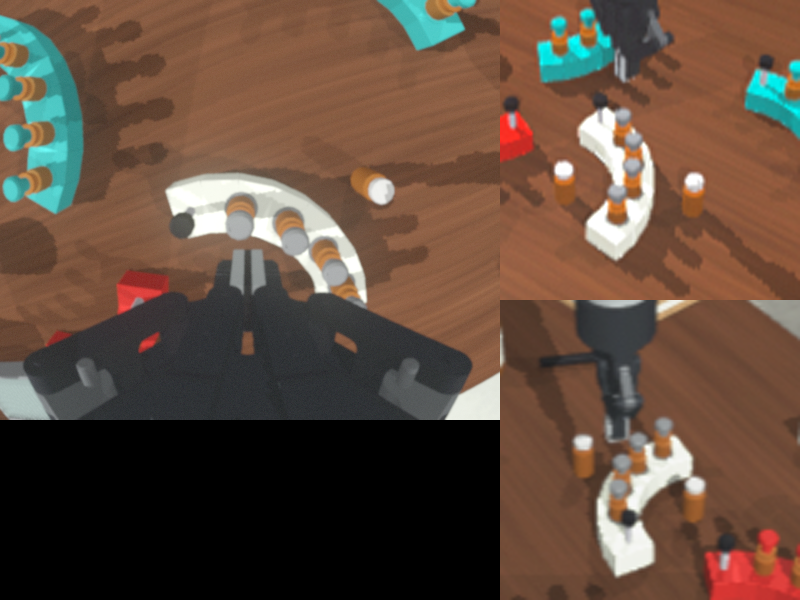

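The wrist view shows stopper 1 at about (269,226) and the fingertips at (277,252). The prediction is off by about 4 px. I'll measure that.

```bash
python3 - <<'E'
from h import *
c=cam("wrist");s=readout.get_state();f=c["frame"]
print("tcp px",proj(c,s["eef_pos"]),"y+1cm",proj(c,s["eef_pos"]+R.from_quat(s["tcp_rot"]).apply([0,.01,0])))
P=np.array([[.5364,.0184,.077],[.5608,.0498,.077],[.5947,.0706,.077]])
hsv=cv2.cvtColor(f,cv2.COLOR_RGB2HSV)
m=((hsv[...,1]<60)&(hsv[...,2]>90)&(hsv[...,2]<190)).astype(np.uint8)
n,l,st,ce=cv2.connectedComponentsWithStats(m)
for p,q in zip(P,proj(c,P)):
    for i in range(1,n):
        if 60<st[i,4]<1500 and np.hypot(*(ce[i]-q))<25: print(p,q.round(1),st[i],ce[i].round(1),plane(c,ce[i],p[2]).round(4))
E
```

```text
tcp px [[277.74993653 267.94236533]] y+1cm [[298.27909764 267.86189224]]
```

{"name": "drive_tool", "arguments": {
  "steps": [
    [1.5, -0.22, 0.15, 0, 0],
    [1.7, -0.22, 0.15, 0, 0],
    [1.0, 0, 0, 0, 0],
    [0.5, 0, 0, 0, 0],
    [0, 0, 0, 0, 0],
    [0, 0, 0, 0, 0],
    [0, 0, 0, 0, 0]
  ]
}}

```text
time: 3.85
eef_pos: [0.5374, 0.0166, 0.0901]
tcp_rot: [0.122, 0.696, -0.122, 0.697]
contact_force: [0.3, -0.3, -1.2]
opening: -0.0
```

```bash
python3 go.py '[[.537,.0168,.068]]'
```

```text
axes [[0.002, -0.0, -1.0], [0.341, 0.94, 0.0], [0.94, -0.341, 0.001]] t 3.85 pos [0.5374 0.0166 0.0901] F [ 0.29 -0.32 -1.22] op -0.0
[0.537  0.0168 0.068 ] shift cm [ 2.21  0.01 -0.05]
```

Descend to z≈0.070 at about 2 mm per row.

{"name": "drive_tool", "arguments": {
  "steps": [
    [0.3, 0, 0, 0, 0],
    [0.3, 0, 0, 0, 0],
    [0.3, 0, 0, 0, 0],
    [0.2, 0, 0, 0, 0],
    [0.2, 0, 0, 0, 0],
    [0.2, 0, 0, 0, 0],
    [0.2, 0, 0, 0, 0],
    [0.2, 0, 0, 0, 0],
    [0.1, 0, 0, 0, 0],
    [0, 0, 0, 0, 0]
  ]
}}

```text
time: 4.85
eef_pos: [0.5367, 0.0167, 0.0692]
tcp_rot: [0.122, 0.697, -0.122, 0.696]
contact_force: [-1.5, -0.0, 2.7]
opening: -0.001
```

{"name": "drive_tool", "arguments": {
  "steps": [
    [0.1, 0, 0, 0, 0],
    [0.1, 0, 0, 0, 0],
    [0, 0, 0, 0, 0],
    [0, 0, 0, 0, 0]
  ]
}}

```text
time: 5.25
eef_pos: [0.5367, 0.0167, 0.0674]
tcp_rot: [0.122, 0.697, -0.122, 0.696]
contact_force: [-3.4, -0.3, 3.6]
opening: -0.0
```

{"name": "drive_tool", "arguments": {
  "steps": [
    [0.1, 0, 0, 0, 0],
    [0, 0, 0, 0, 0],
    [0, 0, 0, 0, 0]
  ]
}}

```text
time: 5.55
eef_pos: [0.5368, 0.0166, 0.0668]
tcp_rot: [0.122, 0.697, -0.122, 0.696]
contact_force: [-3.0, 0.8, 6.5]
opening: -0.0
```

{"name": "drive_tool", "arguments": {
  "steps": [
    [0.05, 0, 0, 0, 0],
    [0, 0, 0, 0, 0],
    [0, 0, 0, 0, 0]
  ]
}}

```text
time: 5.85
eef_pos: [0.5368, 0.0167, 0.0665]
tcp_rot: [0.122, 0.697, -0.122, 0.696]
contact_force: [-4.2, -0.4, 8.6]
opening: 0.003
```

Stopper 1 is home: the force climbs at about 6 N/mm, and about 9 N at 66.5 mm puts the head at 68.3 mm. On to stopper 2.

{"name": "drive_tool", "arguments": {
  "steps": [
    [-1.0, 0, 0, 0, 0],
    [-1.2, 0, 0, 0, 0],
    [0, 0.6, 0.2, 0, 0],
    [0, 1.3, 0.4, 0, 0],
    [0, 1.3, 0.4, 0, 0],
    [0, 0.6, 0.24, 0, 0],
    [0, 0, 0, 0, 0],
    [0, 0, 0, 0, 0],
    [0, 0, 0, 0, 0]
  ]
}}

```text
time: 6.75
eef_pos: [0.561, 0.0481, 0.0874]
tcp_rot: [0.122, 0.697, -0.122, 0.696]
contact_force: [-0.6, 0.8, 0.2]
opening: 0.001
```

```bash
python3 go.py '[[.5614,.0482,.0665]]'
```

```text
axes [[-0.001, -0.0, -1.0], [0.341, 0.94, -0.0], [0.94, -0.341, -0.001]] t 6.75 pos [0.561  0.0481 0.0874] F [-0.63  0.76  0.22] op 0.0
[0.5614 0.0482 0.0665] shift cm [2.09 0.02 0.03]
```

{"name": "drive_tool", "arguments": {
  "steps": [
    [0.3, 0.02, 0.03, 0, 0],
    [0.3, 0, 0, 0, 0],
    [0.2, 0, 0, 0, 0],
    [0.2, 0, 0, 0, 0],
    [0.2, 0, 0, 0, 0],
    [0.2, 0, 0, 0, 0],
    [0.2, 0, 0, 0, 0],
    [0.2, 0, 0, 0, 0],
    [0.1, 0, 0, 0, 0],
    [0, 0, 0, 0, 0]
  ]
}}

```text
time: 7.75
eef_pos: [0.5617, 0.0481, 0.0687]
tcp_rot: [0.122, 0.697, -0.122, 0.696]
contact_force: [-2.1, -1.5, 2.6]
opening: -0.004
```

{"name": "drive_tool", "arguments": {
  "steps": [
    [0.1, 0, 0, 0, 0],
    [0.1, 0, 0, 0, 0],
    [0, 0, 0, 0, 0],
    [0, 0, 0, 0, 0]
  ]
}}

```text
time: 8.15
eef_pos: [0.5617, 0.0482, 0.0671]
tcp_rot: [0.122, 0.697, -0.122, 0.696]
contact_force: [-2.9, -0.2, 3.6]
opening: 0.001
```

{"name": "drive_tool", "arguments": {
  "steps": [
    [0.1, 0, 0, 0, 0],
    [0, 0, 0, 0, 0],
    [0, 0, 0, 0, 0]
  ]
}}

```text
time: 8.45
eef_pos: [0.5618, 0.0482, 0.0665]
tcp_rot: [0.122, 0.697, -0.122, 0.696]
contact_force: [-4.3, -0.8, 6.9]
opening: -0.003
```

{"name": "drive_tool", "arguments": {
  "steps": [
    [0.05, 0, 0, 0, 0],
    [0, 0, 0, 0, 0],
    [0, 0, 0, 0, 0]
  ]
}}

```text
time: 8.75
eef_pos: [0.5618, 0.0482, 0.0663]
tcp_rot: [0.122, 0.697, -0.122, 0.696]
contact_force: [-3.8, -1.2, 8.2]
opening: -0.003
```

Same signature, so stopper 2 is home. Stopper 3 next.

{"name": "drive_tool", "arguments": {
  "steps": [
    [-1.0, 0, 0, 0, 0],
    [-1.2, 0, 0, 0, 0],
    [0, 0.5, 0.4, 0, 0],
    [0, 1.05, 0.8, 0, 0],
    [0, 1.05, 0.8, 0, 0],
    [0, 0.5, 0.44, 0, 0],
    [0, 0, 0, 0, 0],
    [0, 0, 0, 0, 0],
    [0, 0, 0, 0, 0]
  ]
}}

```text
time: 9.65
eef_pos: [0.5948, 0.069, 0.0869]
tcp_rot: [0.122, 0.697, -0.122, 0.696]
contact_force: [0.5, 0.4, -0.6]
opening: 0.003
```

```bash
python3 go.py '[[.5953,.069,.0665]]'
```

```text
axes [[-0.001, -0.0, -1.0], [0.341, 0.94, -0.0], [0.94, -0.341, -0.001]] t 9.65 pos [0.5948 0.069  0.0869] F [ 0.45  0.41 -0.63] op 0.0
[0.5953 0.069  0.0665] shift cm [2.04 0.02 0.05]
```

{"name": "drive_tool", "arguments": {
  "steps": [
    [0.3, 0.02, 0.03, 0, 0],
    [0.3, 0, 0, 0, 0],
    [0.2, 0, 0, 0, 0],
    [0.2, 0, 0, 0, 0],
    [0.2, 0, 0, 0, 0],
    [0.2, 0, 0, 0, 0],
    [0.2, 0, 0, 0, 0],
    [0.2, 0, 0, 0, 0],
    [0.1, 0, 0, 0, 0],
    [0, 0, 0, 0, 0]
  ]
}}

```text
time: 10.65
eef_pos: [0.5954, 0.0691, 0.0681]
tcp_rot: [0.122, 0.697, -0.122, 0.696]
contact_force: [-1.4, -0.5, 2.5]
opening: -0.004
```

{"name": "drive_tool", "arguments": {
  "steps": [
    [0.1, 0, 0, 0, 0],
    [0.1, 0, 0, 0, 0],
    [0, 0, 0, 0, 0],
    [0, 0, 0, 0, 0]
  ]
}}

```text
time: 11.05
eef_pos: [0.5956, 0.0691, 0.0669]
tcp_rot: [0.122, 0.697, -0.122, 0.696]
contact_force: [-3.2, 0.1, 5.5]
opening: -0.002
```

{"name": "drive_tool", "arguments": {
  "steps": [
    [0.1, 0, 0, 0, 0],
    [0, 0, 0, 0, 0],
    [0, 0, 0, 0, 0]
  ]
}}

```text
time: 11.35
eef_pos: [0.5957, 0.0691, 0.0664]
tcp_rot: [0.122, 0.697, -0.122, 0.696]
contact_force: [-5.0, -0.5, 8.0]
opening: 0.001
```

{"name": "drive_tool", "arguments": {
  "steps": [
    [-1.0, 0, 0, 0, 0],
    [-1.2, 0, 0, 0, 0],
    [0, 0.3, 0.5, 0, 0],
    [0, 0.7, 1.2, 0, 0],
    [0, 0.7, 1.2, 0, 0],
    [0, 0.3, 0.55, 0, 0],
    [0, 0, 0, 0, 0],
    [0, 0, 0, 0, 0],
    [0, 0, 0, 0, 0]
  ]
}}

```text
time: 12.25
eef_pos: [0.6343, 0.0762, 0.087]
tcp_rot: [0.122, 0.697, -0.122, 0.696]
contact_force: [-0.6, 0.7, -1.1]
opening: -0.0
```

```bash
python3 go.py '[[.6344,.0763,.0665]]'
```

```text
axes [[-0.001, 0.0, -1.0], [0.341, 0.94, -0.0], [0.94, -0.341, -0.001]] t 12.25 pos [0.6343 0.0762 0.087 ] F [-0.59  0.68 -1.06] op -0.0
[0.6344 0.0763 0.0665] shift cm [2.05 0.02 0.01]
```

{"name": "drive_tool", "arguments": {
  "steps": [
    [0.3, 0, 0, 0, 0],
    [0.3, 0, 0, 0, 0],
    [0.2, 0, 0, 0, 0],
    [0.2, 0, 0, 0, 0],
    [0.2, 0, 0, 0, 0],
    [0.2, 0, 0, 0, 0],
    [0.2, 0, 0, 0, 0],
    [0.2, 0, 0, 0, 0],
    [0.1, 0, 0, 0, 0],
    [0, 0, 0, 0, 0]
  ]
}}

```text
time: 13.25
eef_pos: [0.6347, 0.0762, 0.0681]
tcp_rot: [0.122, 0.697, -0.122, 0.696]
contact_force: [-2.7, 0.1, 3.4]
opening: 0.002
```

{"name": "drive_tool", "arguments": {
  "steps": [
    [0.1, 0, 0, 0, 0],
    [0.1, 0, 0, 0, 0],
    [0, 0, 0, 0, 0],
    [0, 0, 0, 0, 0]
  ]
}}

```text
time: 13.65
eef_pos: [0.6348, 0.0762, 0.0669]
tcp_rot: [0.122, 0.697, -0.122, 0.696]
contact_force: [-3.1, -0.5, 5.6]
opening: -0.002
```

{"name": "drive_tool", "arguments": {
  "steps": [
    [0.1, 0, 0, 0, 0],
    [0, 0, 0, 0, 0],
    [0, 0, 0, 0, 0]
  ]
}}

```text
time: 13.95
eef_pos: [0.6349, 0.0762, 0.0664]
tcp_rot: [0.122, 0.697, -0.122, 0.696]
contact_force: [-4.2, 0.4, 8.3]
opening: 0.001
```

All four show the same end stop. I'll lift clear and check by camera.

{"name": "drive_tool", "arguments": {
  "steps": [
    [-1, 0, 0, 0, 0],
    [-2.5, 0, 0, 0, 0],
    [-4, 0, 0, 0, 0],
    [-4, 0, 0, 0, 0],
    [-3, 0, 0, 0, 0],
    [0, 2, 0, 0, 0],
    [0, 4, 0, 0, 0],
    [0, 4, 0, 0, 0],
    [0, 2, 0, 0, 0],
    [0, 0, 0, 0, 0]
  ]
}}

```text
time: 14.95
eef_pos: [0.6758, 0.1922, 0.2085]
tcp_rot: [0.121, 0.697, -0.121, 0.696]
contact_force: [-0.7, -0.3, 0.6]
opening: 0.0
```

```bash
python3 - <<'E'
from h import *
A=cam("scene");B=cam("side")
o=[]
for n,c,(x,y) in(("scene",A,(235,200)),("side",B,(255,170))):
    g=c["frame"][:,:,::-1]; k=cv2.imread(f"pics/{n}0.png")
    o.append(np.hstack([cv2.resize(i[y:y+80,x:x+80],(300,300),interpolation=cv2.INTER_CUBIC) for i in(k,g)]))
    # tray shift: white mask centroid of lower tray
    for i in(k,g):
        h=cv2.cvtColor(np.ascontiguousarray(i),cv2.COLOR_BGR2HSV)[y:y+80,x:x+80]; m=((h[...,1]<45)&(h[...,2]>195)).astype(np.uint8)
        N,l,st,ce=cv2.connectedComponentsWithStats(m); j=1+st[1:,4].argmax(); print(n,st[j],ce[j].round(2))
cv2.imwrite("pics/end.png",np.vstack(o))
E
```

```text
scene [ 25  27  26  47 412] [39.1  56.85]
scene [ 25  22  27  52 428] [39.33 55.75]
side [ 31  15  31  30 348] [44.63 29.51]
side [ 31  14  31  31 350] [44.67 29.48]
```

View pics/end.png

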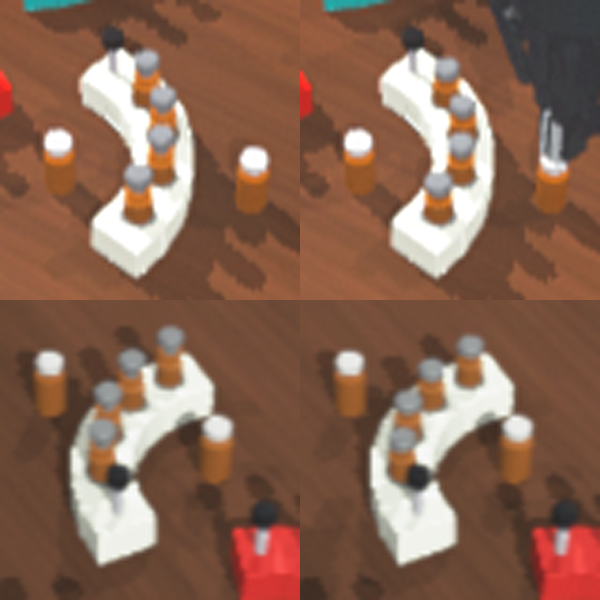

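The before/after crops show all four heads lower by about 2 source pixels and sitting against the vials. The tray and both loose vials haven't moved, and the gripper is clear.

```bash
python3 -c "
from plant import sign_off; print(sign_off())"
```

```text
the job is handed in; nothing more can be done
None
```

I pressed all four stoppers on the white tray home with the shut fingertips, from the post end to the far end, and handed the job in at about 15 s of the 43 s allowed.

- **Seating:** each press ended with the fingertips at 66.3–66.5 mm and 8–8.6 N. For stoppers 1–3 the force first stayed near the sliding friction, then rose at about 5–6 N/mm. For stopper 4 the rise was closer to 4–5 N/mm, about the stiffness of the rubber head against a stop. That puts the heads at about 68 mm, the home height.
- **Travel:** between stoppers the fingertips stayed over the row at about 87 mm, no more than 2 cm above the stoppers.
- **Last look:** the before and after pictures show all four heads lower. The tray, its post and the two loose vials are in the same place to within a pixel, and the gripper is clear at about 0.2 m with no force on it. I did not compare the bottle, beaker and marker again, but the arm's path kept well away from them.
- **Disagreements:** the wrist camera and the fixed cameras differed by about 3 mm on where the stoppers were, so I aimed halfway between. Each press also showed a sideways force of 3–5 N at the wrist, with no sign that the tray moved.

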